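Load a lemon half into the citrus press

TASK

Get the hand-lever citrus press ready for squeezing: take either lemon half from the chopping board and balance it, cut face down and level, on the middle of the ribbed reamer dome so that it stands there by itself. Then swing the open lever over and lower it under control, without letting it drop, until its cap rests on the fruit, and let go. Leave the drinking glass and the pepper mill where they stand.

Things in the scene. Friction and masses are not known exactly. Their poses are not given: they have to be found in the camera images.
- half_1: one of two equal lemon halves, lying cut face down on the chopping board: yellow, round, 54 mm across at the cut face, 36 mm high, narrowing upward to a small blunt nipple, 55 g. Origin: centre of the cut face; z points out of the nipple (up as it lies). The widest place, best to grip, is 2 to 10 mm above the cut face. Either half may be used.
- half_2: the other lemon half on the board, the same in shape, size and axes
- board: wooden chopping board, 215 (x) x 300 (y) x 21 mm, fixed; its long side points roughly away from the robot; origin: centre of its underside; the halves stand on its top, 21 mm above the worktop
- press: grey hand-lever citrus press, fixed on the worktop: base plate 215 x 116 mm, clear juice cup, white dish (122 mm wide, rim 88 mm above the worktop) with the white ribbed reamer dome standing in its middle, and at the back the 72 mm wide column that carries the lever hinge. Origin: on the worktop level, right below the reamer; +x points from the reamer back to the column, z up
- reamer_top (a point): centre of the blunt crown of the reamer dome, 112 mm above the worktop: a dome of 57 mm diameter with 8 ribs whose upper ends form a ring of 7.5 mm radius round this point. A half stands level if its cut face is centred here within about 5 mm
- lever (a joint): angle of the press lever: 0 = level and closed, growing as it swings up and back; about 0.04 when its cap rests on a seated half; it starts open, leaning back past the upright (1.7 to 1.9; stop at 2.0). Its hinge has some friction; below about 1.1 it falls shut by its own weight if let go
- lever_hinge (a point): middle of the lever's hinge axis (the axis runs along the press's y), 95 mm behind the reamer axis and 138 mm above the worktop
- lever_grip (a point): middle of the lever's grip: a round black cross bar, 18 mm thick, 78 mm long along the press's y, 185 mm from the hinge axis. The lever is a steel fork of two rods 92 mm apart, with the bar at its end and, between the rods 95 mm from the hinge, the metal cap (76 mm wide, 28 mm deep, open on the side that faces down when closed). When closed there are 43 mm free between bar and cap
- glass: clear drinking glass, 80 mm wide, 91 mm high, standing to the left of the press; origin: centre of its underside; leave it alone
- mill: wooden pepper mill, 58 mm wide, 170 mm high, standing behind; origin: centre of its underside; leave it alone

How it is judged (in metres and radians):
On the way:
1. a lemon half stands by itself on the reamer's crown, cut face down, let go, with the lever still open (value of joint lever above 1 rad and ((horizontal distance between half_1 and reamer_top below 0.01 m and z of half_1 in the frame of reamer_top between -0.006 and 0.006 m and angle between half_1's own z axis and vertical below 0.2 rad and linear speed of half_1 below 0.02 m/s and contact force between the fingers and half_1 below 0.05 N) or (horizontal distance between half_2 and reamer_top below 0.01 m and z of half_2 in the frame of reamer_top between -0.006 and 0.006 m and angle between half_2's own z axis and vertical below 0.2 rad and linear speed of half_2 below 0.02 m/s and contact force between the fingers and half_2 below 0.05 N))), for 0.3 s.
At the end, for the whole second after the job is handed in: the lever is down on the fruit (angle below 0.10 rad), and one lemon half sits on the reamer cut face down, its centre within 10 mm of the crown's centre sideways and 6 mm in height, tilted less than 0.20 rad, at rest and not touched by the fingers (value of joint lever below 0.1 rad and ((horizontal distance between half_1 and reamer_top below 0.01 m and z of half_1 in the frame of reamer_top between -0.006 and 0.006 m and angle between half_1's own z axis and vertical below 0.2 rad and linear speed of half_1 below 0.02 m/s and contact force between the fingers and half_1 below 0.05 N) or (horizontal distance between half_2 and reamer_top below 0.01 m and z of half_2 in the frame of reamer_top between -0.006 and 0.006 m and angle between half_2's own z axis and vertical below 0.2 rad and linear speed of half_2 below 0.02 m/s and contact force between the fingers and half_2 below 0.05 N))).
It fails at once if the lever drops or is slammed (closing faster than 3 rad/s in the last 0.5 rad) (value of joint lever below 0.5 rad and velocity of joint lever below -3 rad/s).
It fails at once if the glass is shifted by more than 40 mm (distance of glass from where it was at the start of the episode above 0.04 m).
It fails at once if the mill is shifted by more than 40 mm (distance of mill from where it was at the start of the episode above 0.04 m).
It also fails if it takes over 54 s, if anything falls off the work surface, if the arm or the gripper's body presses on something with over 40 N, if the wrist force passes 120 N, or if a joint passes its speed limit or range.

ROBOT

A 6-joint arm with a two-finger parallel gripper is mounted at the origin on a cart in front of the work surface, level with it; the furniture and walls round the work are solid. World frame = base frame: x ahead of the robot, y to its left, z up, the work surface at z = 0. Lengths are in m, angles in degrees, forces in N, time in s.
With the tool pointing down it reaches from about 0.375 to 0.9 m from the base axis. Payload 3.1 kg.
Tool frame: the origin (TCP) lies on the centre line of the jaws, within the pads' length; the fingertips stand 19 mm ahead of it and the grasp point (between the pads) is the TCP (tips_ahead is the distance from the TCP to the fingertips, in m); z points along the fingers, y is the line along which they close (so a half turn about z gives the same grasp; the last joint's range is limited). The gripper opens to 87 mm and grips with 3 to 60 N. Pads are 19 mm wide; open, the fingers measure 117 mm over their backs; the gripper's body (75 mm by 190 mm) begins 51 mm behind the grasp point.
Start: joints at [-85.972, 30.224, 82.088, -0, 67.689, -10.227], TCP at [0.154, -0.606, 0.219] pointing down, gripper open.
Joint ranges: [-176.69, 176.69], [-43.24, 126.21], [12.49, 139.97], [-82, 262], [0, 151.66], [-163.58, 163.58]. Speed limits (degrees/s): [159.86, 159.86, 180, 180, 180, 180].

INTERFACE

Orientations are given as a 3x3 rotation matrix whose columns are the frame's x, y, z axes.
In Python, from rig import read_state, capture, hand_in, trace, landmark_of, tips_ahead gives the robot as it stands.
- The arm moves only by the shell command python3 -m jog 'ROWS'. ROWS is JSON, a list of rows, each an object of numbers: "tx", "ty", "tz": the shift along the tool's x, y, z in cm; "roll": the turn about the tool's z in rad; "jaw": the opening, from 0 (shut) to 1 (fully open). A call has 1 to 8 rows; each row shifts and turns the commanded pose from where the row before left it, along the tool's axes as they then stand; what a row does not reach is not made up. A row lasts 1/10 s, in which the tool goes at most 50 mm and 8.59 degrees, less where a joint would pass 70% of its speed; a pose out of reach is approached as far as the arm can. A call with a gripper value outside its range is refused whole. The fingers move at their own pace and stop on an object; the grip force is fixed at half the most. Time passes only in rows, so rows that do not move let the fingers close. It gives the time, the measured TCP pose, the force, the opening and the grip force at its end, in the units of the state.
- read_state(): the state, without advancing time (a new reading comes with each control period).
- capture(name): name is "scene" or "top" or "wrist"; returns a dict with "img" (384x512x3 uint8, red, green, blue), "vertical_fov" (degrees; the focal length in pixels is half the picture's height over the tangent of half this angle, whatever the lens; pixels are square), "cx", "cy" (the principal point, pixels), "k1" (the pictures are not rectified: a ray, as slopes to the right and down, at radius r is drawn at 1 + k1 r^2 times it, then the intrinsics apply), "cam_to_world" (4x4, takes a point from camera to world coordinates); the wrist camera has in their place "tool_from_camera" (4x4, takes a point from camera to tool coordinates, whose origin is the TCP and whose axes are the flange's). Camera axes: x right, y up, looking along -z (the intrinsics and any distortion apply to the point x, -y, -z); pixel columns grow to the right and rows downward; lengths in m; the calibration is good to about 2 mm. A picture is of the moment at which its call begins: read the wrist's pose just before it. There is no depth.
- hand_in(): hands the job in; it is judged then, once.
Trained networks look in the newest picture that a camera, given by its name, has taken for a name from the list of things; names that differ only in an ending like _2 or _b are one class to them, and where a whole thing is asked for, a point or a joint stands for the part that bears it (a point fixed in the world has none). Each returns a list of dicts, best first, with "p" (0 to 1); they miss things now and then, are a little off and sometimes report something else, mostly with a low value. They report only what shows in the picture. A call takes as long as a camera call.
- trace(camera, thing): "pixels" (384x512 bool, what is visible of it) and "bbox" ([left, top, width, height] in pixels, round what is visible of it).
- landmark_of(camera, thing): "point" ([row, column] in pixels: a listed point, or the origin of a listed thing).
The state is a dict: "time_s": time; "joint_positions": joint angles; "qvel": joint speeds; "tau": joint torques, N m; "position": TCP position; "tcp_rot": TCP orientation; "force": force on the tool from outside, world axes, zero at the start; "moment": the same for the moment, N m; "opening": opening from 0.0 (shut) to 1.0 (fully open); "grasp_force": force on a finger pad.
Only numpy, scipy, OpenCV 4.12 (cv2) and the standard library are available. Lean on these libraries where they do the work, as an engineer would, in place of code of your own. Each camera call takes 0.05 s, during which the arm holds its last target. There are 200 camera calls.

## Working session

There is one attempt and no reset: what is moved stays moved. The work goes in short steps, Python scripts to look and compute and a shell command to move; the robot and the scene stay as the last step left them, time stands still between calls to the robot, and variables do not carry over. Pictures are saved under pics/ and viewed, at most 10 in all, crops included, and the job is handed in when it is done.

```bash
mkdir -p pics; ls
cat > h.py <<'E'
import numpy as np, cv2
from rig import *
def ray(c,row,col,T=None):
    f=192/np.tan(np.radians(c["vertical_fov"])/2)
    d=np.array([(col-c["cx"])/f,(row-c["cy"])/f]); s=d.copy()
    for _ in range(30): s=d/(1+c["k1"]*(s@s))
    T=np.array(c["cam_to_world"]) if T is None else T
    v=T[:3,:3]@np.array([s[0],-s[1],-1]); return T[:3,3],v
def atz(c,row,col,z,T=None):
    o,v=ray(c,row,col,T); return o+v*(z-o[2])/v[2]
def tri(rs):
    A=np.zeros((3,3));b=np.zeros(3)
    for o,v in rs:
        v=v/np.linalg.norm(v);P=np.eye(3)-np.outer(v,v);A+=P;b+=P@o
    p=np.linalg.solve(A,b)
    return p,[np.linalg.norm((np.eye(3)-np.outer(v,v)/(v@v))@(p-o))*1000 for o,v in rs]
def proj(c,p):
    T=np.array(c["cam_to_world"]);q=T[:3,:3].T@(np.array(p)-T[:3,3]);s=np.array([q[0],-q[1]])/-q[2]
    f=192/np.tan(np.radians(c["vertical_fov"])/2);s=s*(1+c["k1"]*(s@s));return s[1]*f+c["cy"],s[0]*f+c["cx"]
E
python3 - <<'E'
from h import *
np.set_printoptions(precision=4,suppress=True)
C={n:capture(n) for n in("scene","top")}
for n,c in C.items():
    cv2.imwrite(f"pics/{n}0.png",c["img"][:,:,::-1]); print(n,np.array(c["cam_to_world"])[:3].tolist())
for t in ["half_1","reamer_top","lever_hinge","lever_grip","press","glass","mill","board"]:
    for n in C:
        for d in landmark_of(n,t)[:3]:
            r=d["point"]; z={"half_1":.021,"reamer_top":.112,"lever_hinge":.138}.get(t,0)
            print(t,n,round(d["p"],2),np.round(r,1),atz(C[n],*r,z))
print(read_state()["tcp_rot"],tips_ahead)
E
```

```text
pics
scene [[-0.6107055991900807, 0.3925238511795412, -0.6877235617405194, -0.04850817904950377], [-0.7918238468760376, -0.2946790502709466, 0.5349572439455762, 0.5464202830078523], [0.007325751587261925, 0.8712573004495254, 0.49077189179606395, 0.5754557825725958]]
top [[-0.006106970488576665, 0.99812918932743, -0.06083441726538433, 0.5405372674055051], [-0.9999811346457296, -0.006135794574836512, -0.0002870149371218531, 0.04468753200064299], [-0.0006597454739345793, 0.060831516810800006, 0.9981478303830583, 1.1716944786358872]]
half_1 scene 0.79 [223.9 350.3] [ 0.4239 -0.149   0.021 ]
half_1 scene 0.69 [191.  313.1] [ 0.6061 -0.1974  0.021 ]
half_1 top 0.83 [190.8 331.4] [ 0.6067 -0.1882  0.021 ]
half_1 top 0.65 [250.7 318.6] [ 0.4302 -0.1473  0.021 ]
reamer_top scene 0.83 [201.5 269.1] [0.5267 0.0473 0.112 ]
reamer_top top 0.74 [219.7 252.8] [0.5238 0.0459 0.112 ]
reamer_top top 0.51 [220.  254.8] [0.523  0.0404 0.112 ]
lever_hinge scene 0.65 [176.5 256.6] [0.6088 0.0216 0.138 ]
lever_hinge top 0.6 [185.3 260.5] [0.6159 0.0247 0.138 ]
lever_grip scene 0.82 [103.9 246. ] [ 1.5179 -0.6236  0.    ]
lever_grip scene 0.28 [190.8 313. ] [ 0.632  -0.2263  0.    ]
lever_grip top 0.75 [167.9 265.1] [0.6789 0.0076 0.    ]
press scene 0.93 [240.4 268.9] [0.5195 0.0497 0.    ]
press scene 0.67 [209.4 335.4] [ 0.5158 -0.1992  0.    ]
press top 0.79 [218.6 251. ] [0.5254 0.0514 0.    ]
glass scene 0.77 [292.1 197.5] [0.4736 0.2856 0.    ]
glass top 0.68 [232.5 176.1] [0.4851 0.2769 0.    ]
mill top 0.93 [141.4 304.7] [ 0.7594 -0.1138  0.    ]
board scene 0.61 [210.8 336. ] [ 0.5097 -0.1948  0.    ]
board top 0.68 [224.3 334.2] [ 0.5068 -0.199   0.    ]
[[ 0.9692  0.2463 -0.    ]
 [ 0.2463 -0.9692 -0.    ]
 [-0.      0.     -1.    ]] 0.019
```

View pics/scene0.png

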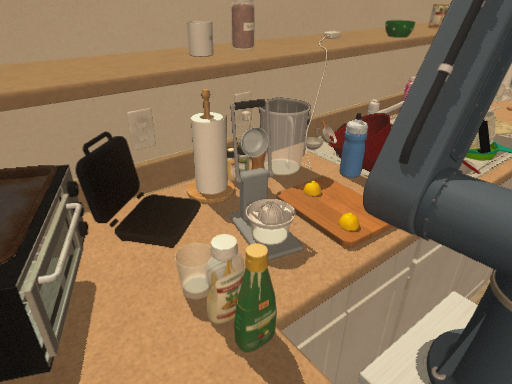

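View pics/top0.png

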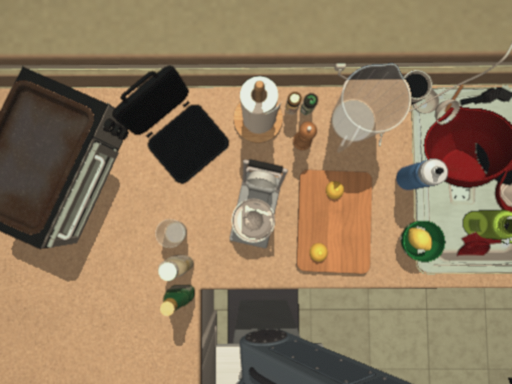

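Run:
```python
from h import *
np.set_printoptions(precision=4,suppress=True)
C={n:capture(n) for n in("scene","top")}
P={}
for t in ["reamer_top","lever_hinge","lever_grip","half_1"]:
    ds={n:landmark_of(n,t) for n in C}
    if t=="half_1":
        for i in (0,1): 
            print(t,[ (round(d["p"],2),atz(C[n],*d["point"],.021)) for n in C for d in ds[n][i:i+1]])
    else: P[t]=tri([ray(C[n],*ds[n][0]["point"]) for n in C]); print(t,P[t])
# contours of masks
for n in C:
    for d in trace(n,"half_1")[:3]: print(n,"half mask",round(d["p"],2),d["bbox"],atz(C[n],d["bbox"][1]+d["bbox"][3]/2,d["bbox"][0]+d["bbox"][2]/2,.03))
h=P["lever_hinge"][0];g=P["lever_grip"][0];r=P["reamer_top"][0]
print("yaw",np.degrees(np.arctan2(*(h-r)[1::-1])),np.hypot(*(h-r)[:2]),"lever",np.linalg.norm(g-h))
```

```text
reamer_top (array([0.5268, 0.0484, 0.1117]), [np.float64(2.9569528929835336), np.float64(2.9569528929835753)])
lever_hinge (array([0.6101, 0.0252, 0.1399]), [np.float64(1.7816457245630757), np.float64(1.7816457245631419)])
lever_grip (array([0.6414, 0.0277, 0.325 ]), [np.float64(4.349304574805302), np.float64(4.349304574805191)])
half_1 [(0.76, array([ 0.6033, -0.191 ,  0.021 ])), (0.78, array([ 0.4326, -0.1473,  0.021 ]))]
half_1 [(0.62, array([ 0.4225, -0.1433,  0.021 ])), (0.75, array([ 0.621 , -0.1945,  0.021 ]))]
scene half mask 0.55 [305.7, 180.5, 14.9, 10.2] [ 0.619  -0.2098  0.03  ]
scene half mask 0.51 [339.3, 214.1, 18.0, 18.2] [ 0.4214 -0.1361  0.03  ]
top half mask 0.86 [308.9, 241.3, 20.0, 23.8] [ 0.4239 -0.1465  0.03  ]
top half mask 0.49 [325.8, 179.6, 18.0, 22.8] [ 0.6055 -0.1964  0.03  ]
top half mask 0.21 [155.6, 221.4, 29.9, 27.1] [0.4795 0.2872 0.03  ]
yaw -15.538259865228133 0.08638676894211139 lever 0.18778986994182273
```

The scene view shows the near half at about (221,348) and the far half at (187,313). The reamer is at (208,270), and the lever stands open with its bar at (104,248). In the top view the near half is at (253,319), the reamer at (220,254) and the bar at (166,265). The mill at (130,306) and the glass at (235,172) are clear of the path, so I'll use the near half.

```bash
python3 -m jog '[{"tx":2,"ty":-2},{"tx":3.1,"ty":-3.2},{"tx":3.1,"ty":-3.2},{"tx":3.1,"ty":-3.2},{"tx":3.1,"ty":-3.2},{"tx":3.1,"ty":-3.2},{"tx":3.1,"ty":-3.2},{"tx":3.1,"ty":-3.2}]' && python3 -m jog '[{"tx":3.1,"ty":-3.2,"roll":0},{"tx":3.1,"ty":-3.2},{"tx":3.1,"ty":-3.2},{"tx":3.1,"ty":-3.2},{"tx":1.4,"ty":-1},{"roll":0.13,"tz":1},{"roll":0.13,"tz":1},{"roll":0.13,"tz":1}]' && python3 -m jog '[{"roll":0.13},{"tz":0},{"tz":0}]'
python3 - <<'E'
from h import *
np.set_printoptions(precision=4,suppress=True)
s=read_state();c=capture("wrist");cv2.imwrite("pics/w1.png",c["img"][:,:,::-1])
A=np.eye(4);A[:3,:3]=s["tcp_rot"];A[:3,3]=s["position"];T=A@np.array(c["tool_from_camera"])
print(s["position"],np.array(s["tcp_rot"]),T)
for d in landmark_of("wrist","half_1")[:2]: print(d["p"],d["point"],atz(c,*d["point"],.021,T))
for d in trace("wrist","half_1")[:2]:
    b=d["bbox"];print(d["p"],b,atz(c,b[1]+b[3]/2,b[0]+b[2]/2,.027,T))
E
```

```text
[ 0.1539 -0.6057  0.2194] [[ 0.9692  0.2462  0.    ]
 [ 0.2462 -0.9692  0.    ]
 [ 0.      0.     -1.    ]] [[ 0.2468  0.9234  0.2941  0.2345]
 [-0.9691  0.2353  0.0746 -0.5857]
 [-0.0003 -0.3034  0.9529  0.385 ]
 [ 0.      0.      0.      1.    ]]$[0]: bad value
```

```bash
python3 -m jog '[{"tx":2.0,"ty":-2.0,"tz":0.0,"roll":0.0,"jaw":1.0}]'
```

```text
time_s: 1.75
position: [0.167, -0.5845, 0.2195]
tcp_rot: [[0.97, 0.244, -0.0], [0.244, -0.97, -0.004], [-0.001, 0.004, -1.0]]
force: [-0.1, -0.9, 0.2]
opening: 1.002
grasp_force: 0.0
```

```bash
python3 -m jog '[{"tx":3.1,"ty":-3.2,"jaw":1}]'; python3 -m jog '[{"tx":3.1,"ty":-3.2,"tz":0,"roll":0}]'; python3 -m jog --help | head -20
```

```text
$[0]: bad value
$[0]: bad value
invalid input: not JSON, or not a number
```

```bash
cat > look.py <<'E'
from h import *
import sys
np.set_printoptions(precision=4,suppress=True)
s=read_state();c=capture("wrist")
if len(sys.argv)>2: cv2.imwrite("pics/%s.png"%sys.argv[2],c["img"][:,:,::-1])
A=np.eye(4);A[:3,:3]=s["tcp_rot"];A[:3,3]=s["position"];T=A@np.array(c["tool_from_camera"])
print(s["time_s"],s["position"],T[:3,3])
R=np.array(s["tcp_rot"])
zs={"half_1":.021,"reamer_top":.112,"lever_hinge":.138,"lever_grip":.3}
for t in sys.argv[1].split(","):
    for d in landmark_of("wrist",t)[:2]: 
        p=atz(c,*d["point"],zs[t],T);print(t,d["p"],d["point"],p,"tool cm",100*R.T@(p-s["position"]))
    if t=="half_1":
        for d in trace("wrist",t)[:2]:
            b=d["bbox"];p=atz(c,b[1]+b[3]/2,b[0]+b[2]/2,.027,T);print("mask",d["p"],b,p,"tool cm",100*R.T@(p-s["position"]))
E
python3 -m jog '[{"tx":3.2,"ty":-3.26,"tz":0,"roll":0,"jaw":1},{"tx":3.2,"ty":-3.26,"tz":0,"roll":0,"jaw":1},{"tx":3.2,"ty":-3.26,"tz":0,"roll":0,"jaw":1},{"tx":3.2,"ty":-3.26,"tz":0,"roll":0,"jaw":1},{"tx":3.2,"ty":-3.26,"tz":0,"roll":0,"jaw":1},{"tx":3.2,"ty":-3.26,"tz":0,"roll":0,"jaw":1},{"tx":3.2,"ty":-3.26,"tz":0,"roll":0,"jaw":1},{"tx":3.2,"ty":-3.26,"tz":0,"roll":0,"jaw":1}]' && python3 -m jog '[{"tx":3.2,"ty":-3.26,"tz":0,"roll":0,"jaw":1},{"tx":3.2,"ty":-3.26,"tz":0,"roll":0,"jaw":1},{"tx":3.2,"ty":-3.26,"tz":0,"roll":0,"jaw":1},{"tx":0,"ty":0,"tz":1,"roll":0.13,"jaw":1},{"tx":0,"ty":0,"tz":1,"roll":0.13,"jaw":1},{"tx":0,"ty":0,"tz":1,"roll":0.13,"jaw":1},{"tx":0,"ty":0,"tz":1,"roll":0.13,"jaw":1},{"tx":0,"ty":0,"tz":0,"roll":0,"jaw":1}]'
python3 look.py half_1 w1
```

```text
time_s: 2.55
position: [0.353, -0.2642, 0.2197]
tcp_rot: [[0.969, 0.246, 0.001], [0.246, -0.969, -0.001], [0.001, 0.001, -1.0]]
force: [0.6, -0.9, 1.2]
opening: 1.001
grasp_force: 0.0
time_s: 3.35
position: [0.4206, -0.1467, 0.1786]
tcp_rot: [[0.964, -0.267, -0.002], [-0.267, -0.964, 0.001], [-0.002, -0.001, -1.0]]
force: [0.0, 0.6, 0.2]
opening: 0.996
grasp_force: 0.0
3.35 [ 0.4206 -0.1467  0.1786] [ 0.5011 -0.1698  0.344 ]
half_1 0.83 [175.7, 249.8] [ 0.4227 -0.1436  0.021 ] tool cm [ 0.1556 -0.3434 15.7553]
mask 0.75 [227.1, 148.4, 50.2, 49.9] [ 0.426  -0.1473  0.027 ] tool cm [ 0.5705 -0.0747 15.1542]
mask 0.72 [232.7, 0.0, 37.1, 7.6] [ 0.5857 -0.1907  0.027 ] tool cm [17.1166 -0.156  15.1167]
```

View pics/w1.png

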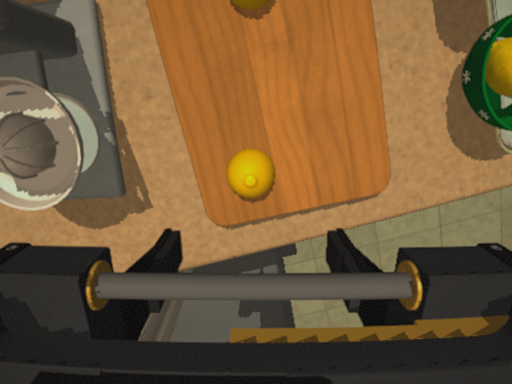

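The near half shows at (173,251), ahead of the fingers, whose centre is at about column 255. The reamer dome is at (146,25).

```bash
python3 -m jog '[{"tx":0.4,"ty":-0.15,"tz":2,"roll":0,"jaw":1},{"tx":0,"ty":0,"tz":3,"roll":0,"jaw":1},{"tx":0,"ty":0,"tz":3,"roll":0,"jaw":1},{"tx":0,"ty":0,"tz":2,"roll":0,"jaw":1},{"tx":0,"ty":0,"tz":0,"roll":0,"jaw":1},{"tx":0,"ty":0,"tz":0,"roll":0,"jaw":1}]'
python3 look.py half_1
```

```text
time_s: 4.1
position: [0.4259, -0.1472, 0.0798]
tcp_rot: [[0.964, -0.267, 0.0], [-0.267, -0.964, -0.0], [0.001, 0.0, -1.0]]
force: [0.3, 0.1, 0.2]
opening: 0.995
grasp_force: 0.0
4.1 [ 0.4259 -0.1472  0.0798] [ 0.506  -0.17    0.2455]
half_1 0.71 [208.6, 252.3] [ 0.4256 -0.1468  0.021 ] tool cm [-0.0448 -0.0294  5.8804]
mask 0.96 [219.0, 179.1, 65.8, 64.7] [ 0.4256 -0.1465  0.027 ] tool cm [-0.0574 -0.0583  5.2804]
```

```bash
python3 -m jog '[{"tx":0,"ty":0,"tz":2,"roll":0,"jaw":1},{"tx":0,"ty":0,"tz":1.2,"roll":0,"jaw":1},{"tx":0,"ty":0,"tz":0.5,"roll":0,"jaw":1},{"tx":0,"ty":0,"tz":0,"roll":0,"jaw":1},{"tx":0,"ty":0,"tz":0,"roll":0,"jaw":0.5},{"tx":0,"ty":0,"tz":0,"roll":0,"jaw":0.5},{"tx":0,"ty":0,"tz":0,"roll":0,"jaw":0.5},{"tx":0,"ty":0,"tz":0,"roll":0,"jaw":0.5}]'
```

```text
time_s: 5.05
position: [0.4257, -0.1469, 0.0427]
tcp_rot: [[0.963, -0.268, 0.001], [-0.268, -0.963, -0.0], [0.001, 0.0, -1.0]]
force: [0.2, 0.5, 0.1]
opening: 0.72
grasp_force: 0.0
```

```bash
python3 -m jog '[{"tx":0,"ty":0,"tz":0,"roll":0,"jaw":0.5},{"tx":0,"ty":0,"tz":0,"roll":0,"jaw":0.5},{"tx":0,"ty":0,"tz":0,"roll":0,"jaw":0.5},{"tx":0,"ty":0,"tz":0,"roll":0,"jaw":0.5}]'
```

```text
time_s: 5.45
position: [0.4255, -0.1468, 0.0423]
tcp_rot: [[0.963, -0.268, -0.0], [-0.268, -0.963, 0.0], [-0.0, -0.0, -1.0]]
force: [-0.2, 0.4, 0.4]
opening: 0.51
grasp_force: 0.0
```

```bash
python3 look.py half_1 w2
```

```text
5.45 [ 0.4255 -0.1468  0.0423] [ 0.5056 -0.1697  0.208 ]
half_1 0.95 [228.3, 248.2] [ 0.4256 -0.1438  0.021 ] tool cm [-0.0718 -0.2936  2.1315]
mask 0.86 [210.5, 191.3, 79.1, 81.3] [ 0.4253 -0.1451  0.027 ] tool cm [-0.0648 -0.1615  1.5315]
```

View pics/w2.png

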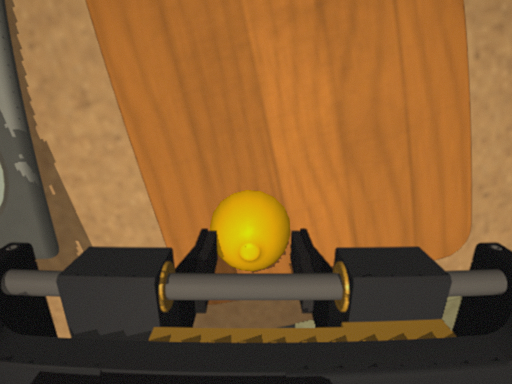

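The half sits at (231,250), between the fingertips at columns 215 and 292. The opening is 44 mm with no force, so I'll close further and see whether the fingers stop.

```bash
python3 -m jog '[{"tx":0,"ty":0,"tz":0,"roll":0,"jaw":0.3},{"tx":0,"ty":0,"tz":0,"roll":0,"jaw":0.3}]'; python3 -m jog '[{"tx":0,"ty":0,"tz":0,"roll":0,"jaw":0.3},{"tx":0,"ty":0,"tz":0,"roll":0,"jaw":0.3}]'; python3 look.py half_1 w3
```

```text
time_s: 5.8
position: [0.4254, -0.1467, 0.0423]
tcp_rot: [[0.963, -0.268, -0.0], [-0.268, -0.963, 0.0], [-0.0, -0.0, -1.0]]
force: [-0.2, 0.4, -0.7]
opening: 0.4
grasp_force: 0.4
time_s: 6.0
position: [0.4255, -0.1467, 0.0428]
tcp_rot: [[0.963, -0.268, 0.0], [-0.268, -0.963, 0.0], [0.0, -0.0, -1.0]]
force: [0.6, 0.4, 5.5]
opening: 0.343
grasp_force: 24.4
6.0 [ 0.4255 -0.1467  0.0428] [ 0.5056 -0.1697  0.2084]
half_1 0.91 [227.1, 254.5] [ 0.4251 -0.148   0.021 ] tool cm [-0.0031  0.134   2.1772]
mask 0.62 [214.9, 191.7, 78.0, 79.7] [ 0.4247 -0.1475  0.027 ] tool cm [-0.0568  0.0925  1.5772]
```

View pics/w3.png

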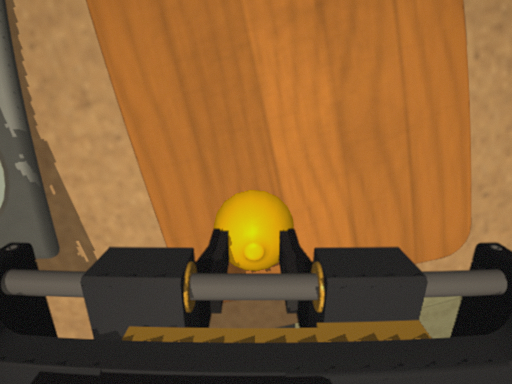

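The half is at (231,254). The finger pads now cover its flanks at columns 225 and 285, so they are gripping high and narrow. I'll check the finger geometry in the image before going on.

Run:
```python
from h import *
c=capture("wrist");K=np.array(c["tool_from_camera"]);d=dict(c);d["cam_to_world"]=K
print(c["vertical_fov"],c["k1"],c["cx"],c["cy"],192/np.tan(np.radians(c["vertical_fov"])/2))
for y in (-.027,-.0435,-.015,0,.015,.027,.0435): print(y,[np.round(proj(d,[0,y,z]),0) for z in (-.02,0,.01,.019)])
c2=read_state();print(c2["position"],c2["grasp_force"],c2["opening"],c2["force"])
```

```text
65.17217347072061 -0.07363122758107997 253.5610662914939 193.8723617530453 300.38271367798325
-0.027 [array([258., 203.]), array([241., 208.]), array([234., 210.]), array([229., 212.])]
-0.0435 [array([258., 173.]), array([241., 182.]), array([234., 185.]), array([229., 188.])]
-0.015 [array([258., 225.]), array([242., 228.]), array([235., 229.]), array([229., 230.])]
0 [array([258., 252.]), array([242., 252.]), array([235., 252.]), array([229., 253.])]
0.015 [array([258., 280.]), array([242., 277.]), array([235., 276.]), array([229., 275.])]
0.027 [array([258., 301.]), array([242., 297.]), array([234., 294.]), array([229., 293.])]
0.0435 [array([258., 331.]), array([241., 323.]), array([234., 320.]), array([229., 317.])]
[ 0.42550732 -0.14672942  0.04282735] 24.396131644025445 0.34124712849061 [-0.78192091  1.32916179  6.26616216]
```

```bash
python3 -m jog '[{"tx":0,"ty":0,"tz":0,"roll":0,"jaw":0.9},{"tx":0,"ty":0,"tz":0,"roll":0,"jaw":0.9},{"tx":0,"ty":0,"tz":0,"roll":0,"jaw":0.9},{"tx":0,"ty":0,"tz":0,"roll":0,"jaw":0.9},{"tx":0,"ty":0,"tz":0,"roll":0,"jaw":0.9},{"tx":0,"ty":0,"tz":0,"roll":0,"jaw":0.9},{"tx":0,"ty":0,"tz":0,"roll":0,"jaw":0.9},{"tx":0,"ty":0,"tz":0,"roll":0,"jaw":0.9}]'; python3 -m jog '[{"tx":0,"ty":0,"tz":0.3,"roll":0,"jaw":0.9},{"tx":0,"ty":0,"tz":0,"roll":0,"jaw":0.9}]';python3 -m jog '[{"tx":0,"ty":0,"tz":0.3,"roll":0,"jaw":0.9},{"tx":0,"ty":0,"tz":0,"roll":0,"jaw":0.9}]'; python3 look.py half_1 w4
```

```text
time_s: 7.0
position: [0.4255, -0.1468, 0.0423]
tcp_rot: [[0.963, -0.268, -0.0], [-0.268, -0.963, 0.0], [-0.0, -0.0, -1.0]]
force: [0.6, -0.1, 0.2]
opening: 0.885
grasp_force: 0.0
time_s: 7.2
position: [0.4254, -0.1467, 0.0391]
tcp_rot: [[0.963, -0.268, -0.0], [-0.268, -0.963, 0.0], [-0.0, -0.0, -1.0]]
force: [-0.2, 0.6, 0.1]
opening: 0.898
grasp_force: 0.0
time_s: 7.4
position: [0.4253, -0.1467, 0.036]
tcp_rot: [[0.963, -0.268, -0.001], [-0.268, -0.963, 0.0], [-0.001, -0.0, -1.0]]
force: [-0.5, -1.1, 0.0]
opening: 0.899
grasp_force: 0.0
7.4 [ 0.4253 -0.1467  0.036 ] [ 0.5055 -0.1697  0.2016]
half_1 0.56 [230.4, 252.3] [ 0.4259 -0.1468  0.021 ] tool cm [ 0.0609 -0.0129  1.5015]
mask 0.87 [212.0, 195.4, 84.6, 79.6] [ 0.425  -0.1478  0.027 ] tool cm [-0.      0.1171  0.9015]
mask 0.27 [1.2, 18.9, 49.7, 229.1] [ 0.5252 -0.0331  0.027 ] tool cm [  6.5805 -13.6241   0.9004]
```

View pics/w4.png

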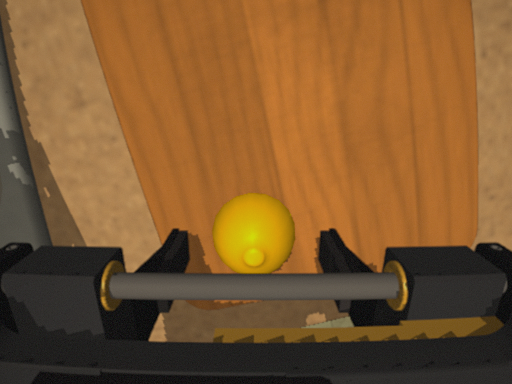

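The half is undisturbed at (234,254) between the fingers at columns 185 and 325. There is no board contact at z = 0.036, so the tips end higher than stated. I'll feel downward in small steps.

```bash
for i in 1 2 3; do :; done; python3 -m jog '[{"tx":0,"ty":0,"tz":0.3,"roll":0,"jaw":0.9},{"tx":0,"ty":0,"tz":0,"roll":0,"jaw":0.9}]' | sed -n '2p;4p';python3 -m jog '[{"tx":0,"ty":0,"tz":0.3,"roll":0,"jaw":0.9},{"tx":0,"ty":0,"tz":0,"roll":0,"jaw":0.9}]'| sed -n '2p;4p'
```

```text
position: [0.4254, -0.1468, 0.0331]
force: [-0.1, -1.0, -0.4]
position: [0.4253, -0.1467, 0.03]
force: [-0.1, -0.1, -0.3]
```

```bash
python3 -m jog '[{"tx":0,"ty":0,"tz":0.2,"roll":0,"jaw":0.9},{"tx":0,"ty":0,"tz":0,"roll":0,"jaw":0.9}]' | sed -n '2p;4p';python3 -m jog '[{"tx":0,"ty":0,"tz":0.2,"roll":0,"jaw":0.9},{"tx":0,"ty":0,"tz":0,"roll":0,"jaw":0.9}]'| sed -n '2p;4p'
```

```text
position: [0.4254, -0.1468, 0.0281]
force: [1.0, -0.2, 0.1]
position: [0.4254, -0.1468, 0.0262]
force: [0.4, 0.0, -0.3]
```

```bash
python3 -m jog '[{"tx":0,"ty":0,"tz":0,"roll":0,"jaw":0.4},{"tx":0,"ty":0,"tz":0,"roll":0,"jaw":0.4},{"tx":0,"ty":0,"tz":0,"roll":0,"jaw":0.4},{"tx":0,"ty":0,"tz":0,"roll":0,"jaw":0.4},{"tx":0,"ty":0,"tz":0,"roll":0,"jaw":0.4},{"tx":0,"ty":0,"tz":0,"roll":0,"jaw":0.4},{"tx":0,"ty":0,"tz":0,"roll":0,"jaw":0.4},{"tx":0,"ty":0,"tz":0,"roll":0,"jaw":0.4}]'; python3 look.py half_1
```

```text
time_s: 9.15
position: [0.4255, -0.1468, 0.0263]
tcp_rot: [[0.963, -0.268, -0.0], [-0.268, -0.963, 0.0], [-0.0, -0.0, -1.0]]
force: [0.5, -0.8, 0.1]
opening: 0.562
grasp_force: 28.1
9.15 [ 0.4255 -0.1468  0.0263] [ 0.5056 -0.1697  0.192 ]
half_1 0.75 [237.6, 255.4] [ 0.4251 -0.1486  0.021 ] tool cm [0.0108 0.1852 0.5315]
mask 0.79 [211.7, 199.5, 84.5, 75.7] [ 0.4283 -0.1485  0.027 ] tool cm [ 0.3195  0.093  -0.0685]
```

```bash
python3 -m jog '[{"tx":0,"ty":0,"tz":0,"roll":0,"jaw":0.75},{"tx":0,"ty":0,"tz":0,"roll":0,"jaw":0.75},{"tx":0,"ty":0,"tz":0,"roll":0,"jaw":0.75},{"tx":0,"ty":0,"tz":0,"roll":0,"jaw":0.75},{"tx":0,"ty":0,"tz":0.2,"roll":0,"jaw":0.75},{"tx":0,"ty":0,"tz":0,"roll":0,"jaw":0.75}]'| sed -n '2p;4,6p';python3 -m jog '[{"tx":0,"ty":0,"tz":0.2,"roll":0,"jaw":0.75},{"tx":0,"ty":0,"tz":0,"roll":0,"jaw":0.75}]'| sed -n '2p;4p'; python3 -m jog '[{"tx":0,"ty":0,"tz":0.2,"roll":0,"jaw":0.75},{"tx":0,"ty":0,"tz":0,"roll":0,"jaw":0.75}]'| sed -n '2p;4p'
```

```text
position: [0.4254, -0.1468, 0.0242]
force: [0.4, 0.6, -0.4]
opening: 0.748
grasp_force: 0.0
position: [0.4254, -0.1467, 0.0221]
force: [0.3, 0.9, 0.1]
position: [0.4254, -0.1467, 0.0201]
force: [0.1, -1.9, -1.3]
```

```bash
python3 -m jog '[{"tx":0,"ty":0,"tz":0,"roll":0,"jaw":0.4},{"tx":0,"ty":0,"tz":0,"roll":0,"jaw":0.4},{"tx":0,"ty":0,"tz":0,"roll":0,"jaw":0.4},{"tx":0,"ty":0,"tz":0,"roll":0,"jaw":0.4},{"tx":0,"ty":0,"tz":0,"roll":0,"jaw":0.4},{"tx":0,"ty":0,"tz":0,"roll":0,"jaw":0.4}]'; python3 look.py half_1
```

```text
time_s: 10.9
position: [0.4255, -0.1468, 0.0203]
tcp_rot: [[0.963, -0.268, -0.0], [-0.268, -0.963, 0.0], [-0.0, -0.0, -1.0]]
force: [-0.1, 0.1, -1.4]
opening: 0.591
grasp_force: 29.8
10.9 [ 0.4255 -0.1468  0.0203] [ 0.5056 -0.1697  0.186 ]
half_1 0.69 [244.6, 255.4] [ 0.4234 -0.1481  0.021 ] tool cm [-0.1704  0.1821 -0.0659]
mask 0.8 [209.4, 200.9, 87.1, 73.9] [ 0.431  -0.1487  0.027 ] tool cm [ 0.5775  0.0335 -0.6659]
```

```bash
python3 -m jog '[{"tx":0,"ty":0,"tz":-1,"roll":0,"jaw":0.4},{"tx":0,"ty":0,"tz":-2,"roll":0,"jaw":0.4},{"tx":0,"ty":0,"tz":-3,"roll":0,"jaw":0.4},{"tx":0,"ty":0,"tz":-3,"roll":0,"jaw":0.4},{"tx":0,"ty":0,"tz":-3,"roll":0,"jaw":0.4},{"tx":0,"ty":0,"tz":-2,"roll":0,"jaw":0.4},{"tx":0,"ty":0,"tz":-1,"roll":0,"jaw":0.4},{"tx":0,"ty":0,"tz":0,"roll":0,"jaw":0.4}]'
python3 - <<'E'
from h import *
np.set_printoptions(precision=4,suppress=True)
s=read_state();w=capture("wrist");c=capture("scene");t=capture("top")
A=np.eye(4);A[:3,:3]=s["tcp_rot"];A[:3,3]=s["position"];T=A@np.array(w["tool_from_camera"])
Rs=[]
for cc,n in((c,"scene"),(t,"top")):
    for d in landmark_of(n,"reamer_top")[:2]: print(n,d["p"],atz(cc,*d["point"],.112)); 
    Rs.append(ray(cc,*landmark_of(n,"reamer_top")[0]["point"]))
for d in landmark_of("wrist","reamer_top")[:2]: print("w",d["p"],d["point"],atz(w,*d["point"],.112,T)); Rs.append(ray(w,*d["point"],T))
print(tri(Rs))
hs=[(n,d["p"],d["point"]) for n in("scene","top","wrist") for d in landmark_of(n,"half_1")[:2]];print(hs)
for cc,n in((c,"scene"),(t,"top")): print(n,proj(cc,s["position"]))
wi=w["img"][100:340,0:400];si=c["img"][120:270,230:400]
im=np.zeros((600,400*2,3),np.uint8);im[:480]=cv2.resize(wi,(800,480))
cv2.imwrite("pics/w5.png",im[:480,:,::-1]);cv2.imwrite("pics/s5.png",cv2.resize(si,(680,600),interpolation=2)[:,:,::-1])
E
```

```text
time_s: 11.85
position: [0.4261, -0.1471, 0.1718]
tcp_rot: [[0.963, -0.268, 0.003], [-0.268, -0.963, -0.002], [0.003, 0.001, -1.0]]
force: [-0.9, -0.3, -0.4]
opening: 0.596
grasp_force: 29.8
scene 0.85 [0.5301 0.0362 0.112 ]
top 0.94 [0.5219 0.0497 0.112 ]
(array([0.5205, 0.0478, 0.1209]), [np.float64(2.4080201679447204), np.float64(2.4080201679449496)])
[('scene', 0.63, [192.8, 313.3]), ('top', 0.66, [186.8, 333.5]), ('wrist', 0.97, [244.8, 254.3])]
scene (np.float64(172.71770723536923), np.float64(357.63306916054177))
top (np.float64(257.9854022170962), np.float64(328.535578116254))
```

View pics/s5.png

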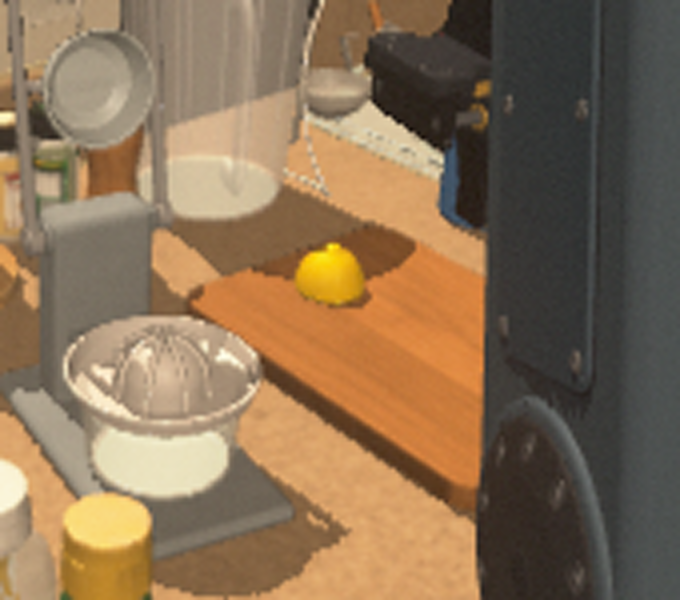

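The near half is gone from the board and is in the gripper (still at row 245 in the wrist view). The crown is at about (204,271) in the full scene picture. Next I'll move near the press and locate the reamer with the wrist camera.

```bash
python3 -m jog '[{"tx":-0.5,"ty":-2.5,"tz":0,"roll":0,"jaw":0.4},{"tx":-0.8,"ty":-4,"tz":0,"roll":0,"jaw":0.4},{"tx":-0.8,"ty":-4,"tz":0,"roll":0,"jaw":0.4},{"tx":-0.8,"ty":-4,"tz":0,"roll":0,"jaw":0.4},{"tx":-0.8,"ty":-4,"tz":0,"roll":0,"jaw":0.4},{"tx":-0.8,"ty":-3,"tz":0,"roll":0,"jaw":0.4},{"tx":0,"ty":0,"tz":0,"roll":0,"jaw":0.4},{"tx":0,"ty":0,"tz":0,"roll":0,"jaw":0.4}]'; python3 look.py reamer_top,half_1,lever_hinge w6
python3 - <<'E'
from h import *
w=capture("wrist")
for d in trace("wrist","reamer_top")+trace("wrist","press"): print(d["p"],d["bbox"])
c=capture("scene");cv2.imwrite("pics/s6.png",cv2.resize(c["img"][100:280,200:400],(800,720)[:2],interpolation=2)[:600,:,::-1])
E
```

```text
time_s: 13.2
position: [0.4396, 0.0728, 0.1703]
tcp_rot: [[0.964, -0.266, -0.0], [-0.266, -0.964, -0.0], [0.0, 0.0, -1.0]]
force: [0.3, -0.5, -0.9]
opening: 0.591
grasp_force: 29.8
13.2 [0.4396 0.0728 0.1703] [0.5198 0.0502 0.3359]
reamer_top 0.56 [93.0, 259.0] [0.5227 0.0452 0.112 ] tool cm [8.7437 0.4529 5.8292]
half_1 0.91 [241.4, 253.5] [0.3673 0.092  0.021 ] tool cm [-7.4851  0.0708 14.9284]
mask 0.88 [210.4, 202.0, 90.1, 74.4] [0.3723 0.0883 0.027 ] tool cm [-6.9065  0.2919 14.3285]
0.96 [180.8, 0.0, 151.8, 168.1]
0.81 [179.9, 0.0, 153.4, 170.0]
```

View pics/w6.png

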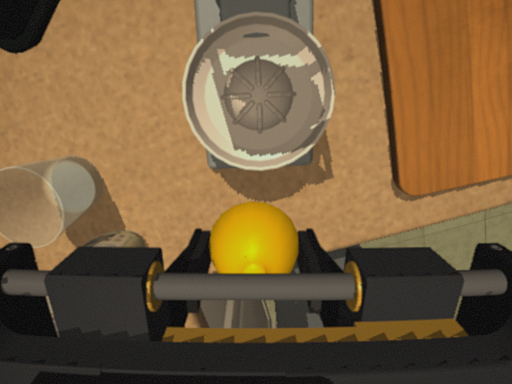

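The wrist view shows the crown hub at about (95,259) and the dish rim spanning columns 183–333 and rows 12–169. The held half is level at about (246,254), so I'll fit the rim to get the axis.

Run:
```python
from h import *
np.set_printoptions(precision=4,suppress=True)
s=read_state();c=capture("wrist");R=np.array(s["tcp_rot"]);p0=np.array(s["position"])
A=np.eye(4);A[:3,:3]=R;A[:3,3]=p0;T=A@np.array(c["tool_from_camera"])
pts=[atz(c,*q,.088,T) for q in((12,255),(169,260),(91,183),(91,334))]
print(pts, np.linalg.norm(pts[0]-pts[1]),np.linalg.norm(pts[2]-pts[3]))
ctr=np.array(pts)[:2].mean(0)*.5+np.array(pts)[2:].mean(0)*.5
cr=atz(c,94.5,259,.112,T)
for p in (ctr,cr): print(p,"tool cm",100*R.T@(p-p0))
K=dict(c);K["cam_to_world"]=np.array(c["tool_from_camera"])
print([np.round(proj(K,[0,0,z]),1) for z in(.0,-.006,-.036)],[np.round(proj(K,[x,0,-.006]),1) for x in(.027,-.027)],[np.round(proj(K,[0,y,-.006]),1) for y in(.027,-.027)])
m=trace("wrist","half_1")[0]["pixels"];ys,xs=np.nonzero(m)
for r in (225,235,240,245): q=xs[ys==r]; print(r,q.min(),q.max()) if len(q) else 0
```

```text
[array([0.5804, 0.0308, 0.088 ]), array([0.4636, 0.0588, 0.088 ]), array([0.541 , 0.1007, 0.088 ]), array([ 0.509 , -0.0143,  0.088 ])] 0.12008557486097339 0.11944577397557359
[0.5235 0.044  0.088 ] tool cm [8.8101 0.4262 8.2336]
[0.5218 0.0442 0.112 ] tool cm [8.6409 0.4537 5.8336]
[array([241.6, 252.4]), array([246.2, 252.4]), array([274.3, 252.2])] [array([203.2, 252.4]), array([285. , 252.4])] [array([246.1, 297.9]), array([246.1, 206.9])]
225 213 293
235 210 297
240 210 297
245 209 297
```

```bash
python3 -m jog '[{"tx":1.65,"ty":0.19,"tz":0,"roll":0,"jaw":0.4},{"tx":2,"ty":0.2,"tz":0,"roll":0,"jaw":0.4},{"tx":2,"ty":0,"tz":0,"roll":0,"jaw":0.4},{"tx":2,"ty":0,"tz":0,"roll":0,"jaw":0.4},{"tx":1,"ty":0,"tz":0,"roll":0,"jaw":0.4},{"tx":0,"ty":0,"tz":1,"roll":0,"jaw":0.4},{"tx":0,"ty":0,"tz":1,"roll":0,"jaw":0.4},{"tx":0,"ty":0,"tz":1,"roll":0,"jaw":0.4}]'; python3 -m jog '[{"tx":0,"ty":0,"tz":1,"roll":0,"jaw":0.4},{"tx":0,"ty":0,"tz":0.8,"roll":0,"jaw":0.4},{"tx":0,"ty":0,"tz":0,"roll":0,"jaw":0.4},{"tx":0,"ty":0,"tz":0,"roll":0,"jaw":0.4}]'
python3 - <<'E'
from h import *
c=capture("scene")
print([(d["p"],d["point"]) for d in landmark_of("scene","half_1")], [(d["p"],d["bbox"]) for d in trace("scene","half_1")])
s=read_state()
print([proj(c,p) for p in([.5227,.0441,.112],[.525,.047,.112],[*s["position"][:2],.122])])
cv2.imwrite("pics/s7.png",cv2.resize(c["img"][80:260,180:380],(667,600),interpolation=2)[:,:,::-1])
E
```

```text
time_s: 14.55
position: [0.5201, 0.0459, 0.139]
tcp_rot: [[0.964, -0.268, -0.003], [-0.268, -0.964, 0.0], [-0.003, 0.0, -1.0]]
force: [0.4, 0.4, 0.1]
opening: 0.591
grasp_force: 29.8
time_s: 14.95
position: [0.5219, 0.0455, 0.1221]
tcp_rot: [[0.963, -0.268, -0.0], [-0.268, -0.963, 0.0], [-0.0, 0.0, -1.0]]
force: [0.8, 0.5, -0.5]
opening: 0.594
grasp_force: 29.8
[(0.65, [192.4, 314.2]), (0.6, [200.1, 276.5])] [(0.8, [265.7, 186.4, 14.6, 18.8]), (0.51, [304.1, 180.5, 18.1, 11.1]), (0.51, [232.2, 103.0, 22.7, 79.6])]
[(np.float64(201.767396843864), np.float64(271.1758336887286)), (np.float64(201.74695888353125), np.float64(269.6459124005084)), (np.float64(198.42609333205965), np.float64(270.95800079006074))]
```

View pics/s7.png

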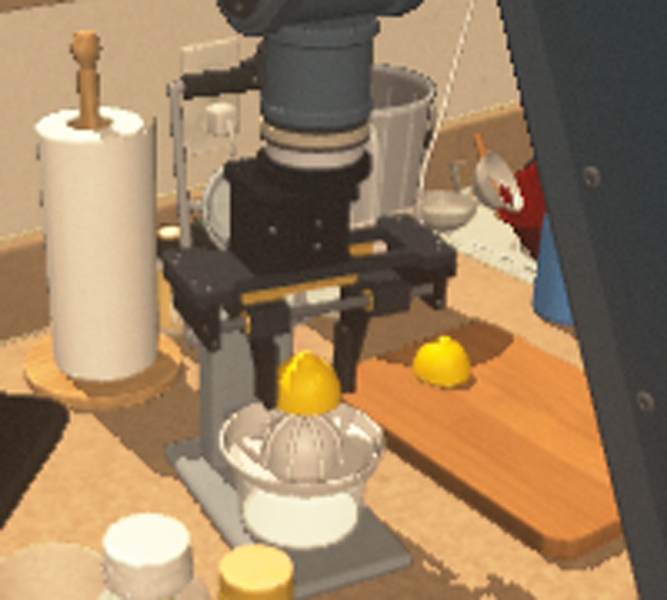

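The half hangs level above the dome: the dome spans crop columns 267–340 and the half's right edge is at 342. That puts them within about 1 px (2–3 mm) of each other. I'll lower until it touches.

```bash
python3 -m jog '[{"tx":0,"ty":0,"tz":0.4,"roll":0,"jaw":0.4},{"tx":0,"ty":0,"tz":0.4,"roll":0,"jaw":0.4},{"tx":0,"ty":0,"tz":0,"roll":0,"jaw":0.4}]'| sed -n '2p;4p'; python3 -m jog '[{"tx":0,"ty":0,"tz":0.2,"roll":0,"jaw":0.4},{"tx":0,"ty":0,"tz":0,"roll":0,"jaw":0.4}]'| sed -n '2p;4p'; python3 -m jog '[{"tx":0,"ty":0,"tz":0.1,"roll":0,"jaw":0.4},{"tx":0,"ty":0,"tz":0,"roll":0,"jaw":0.4}]'| sed -n '2p;4p'
```

```text
position: [0.5216, 0.0455, 0.1138]
force: [-0.5, 0.6, -0.1]
position: [0.5219, 0.0455, 0.1121]
force: [-0.1, -0.7, -1.0]
position: [0.5222, 0.0455, 0.1114]
force: [-0.2, -0.3, -0.7]
```

```bash
for i in a; do python3 -m jog '[{"tx":0,"ty":0,"tz":0.1,"roll":0,"jaw":0.4},{"tx":0,"ty":0,"tz":0,"roll":0,"jaw":0.4}]'| sed -n '2p;4p'; python3 -m jog '[{"tx":0,"ty":0,"tz":0.1,"roll":0,"jaw":0.4},{"tx":0,"ty":0,"tz":0,"roll":0,"jaw":0.4}]'| sed -n '2p;4p'; done
```

```text
position: [0.5223, 0.0455, 0.1111]
force: [-0.9, -0.4, 5.2]
position: [0.5223, 0.0454, 0.1109]
force: [-2.6, 0.1, 10.7]
```

```bash
python3 -m jog '[{"tx":0,"ty":0,"tz":-0.15,"roll":0,"jaw":0.4},{"tx":0,"ty":0,"tz":0,"roll":0,"jaw":0.4}]'| sed -n '2p;4p';  python3 -m jog '[{"tx":0,"ty":0,"tz":0,"roll":0,"jaw":0.65},{"tx":0,"ty":0,"tz":0,"roll":0,"jaw":0.7},{"tx":0,"ty":0,"tz":0,"roll":0,"jaw":0.75},{"tx":0,"ty":0,"tz":0,"roll":0,"jaw":0.8},{"tx":0,"ty":0,"tz":0,"roll":0,"jaw":0.9},{"tx":0,"ty":0,"tz":0,"roll":0,"jaw":0.9},{"tx":0,"ty":0,"tz":0,"roll":0,"jaw":0.9}]'; python3 -m jog '[{"tx":0,"ty":0,"tz":-0.5,"roll":0,"jaw":0.9},{"tx":0,"ty":0,"tz":-2,"roll":0,"jaw":0.9},{"tx":0,"ty":0,"tz":-3,"roll":0,"jaw":0.9},{"tx":0,"ty":0,"tz":-3,"roll":0,"jaw":0.9},{"tx":-1,"ty":0,"tz":-3,"roll":0,"jaw":0.9},{"tx":-2,"ty":0,"tz":-3,"roll":0,"jaw":0.9},{"tx":-2,"ty":0,"tz":-1,"roll":0,"jaw":0.9},{"tx":0,"ty":0,"tz":0,"roll":0,"jaw":0.9}]'; python3 look.py half_1,lever_grip
python3 - <<'E'
from h import *
np.set_printoptions(precision=4,suppress=True)
C={n:capture(n) for n in("scene","top")}
for t in("half_1","lever_grip","lever_hinge"):
    L={n:landmark_of(n,t)[:2] for n in C}; print(t,[(n,round(d["p"],2),np.round(d["point"],1)) for n in C for d in L[n]])
    if all(L.values()) and t!="half_1": print(tri([ray(C[n],*L[n][0]["point"]) for n in C]))
c=C["scene"];print([(round(d["p"],2),d["bbox"]) for d in trace("scene","half_1")])
print(proj(c,[.5227,.0441,.112]))
cv2.imwrite("pics/s8.png",cv2.resize(c["img"][80:260,180:380],(667,600),interpolation=2)[:,:,::-1])
E
```

```text
position: [0.5223, 0.0455, 0.1112]
force: [-0.5, 0.4, 2.7]
time_s: 17.1
position: [0.522, 0.0454, 0.1108]
tcp_rot: [[0.963, -0.268, -0.0], [-0.268, -0.963, 0.0], [-0.0, 0.0, -1.0]]
force: [0.1, 1.0, -0.3]
opening: 0.887
grasp_force: 0.0
time_s: 17.9
position: [0.4724, 0.0595, 0.2679]
tcp_rot: [[0.964, -0.267, 0.002], [-0.267, -0.964, -0.0], [0.002, -0.001, -1.0]]
force: [-0.5, 0.7, -0.8]
opening: 0.9
grasp_force: 0.0
17.9 [0.4724 0.0595 0.2679] [0.5522 0.0367 0.4337]
half_1 0.97 [128.7, 254.7] [0.5152 0.0454 0.021 ] tool cm [ 4.4487  0.2268 24.697 ]
half_1 0.86 [9.2, 416.3] [ 0.6078 -0.1921  0.021 ] tool cm [19.717  20.6501 24.719 ]
mask 0.76 [398.5, 0.3, 44.5, 29.2] [ 0.5991 -0.1934  0.027 ] tool cm [18.9175 21.0046 24.1171]
mask 0.62 [229.8, 105.9, 50.9, 51.6] [0.5117 0.0457 0.027 ] tool cm [ 4.109   0.2986 24.0962]
half_1 [('scene', 0.85, array([203.1, 271.9])), ('scene', 0.64, array([194.5, 313.5])), ('top', 0.88, array([220.6, 253.1])), ('top', 0.79, array([191. , 332.7]))]
lever_grip [('top', 0.8, array([169.4, 264.8]))]
lever_hinge [('scene', 0.86, array([178.2, 253.1])), ('top', 0.98, array([187.9, 265.7]))]
(array([0.6148, 0.0173, 0.1289]), [np.float64(8.68472410690692), np.float64(8.684724106906936)])
[(0.78, [261.8, 190.3, 18.9, 19.8]), (0.6, [301.2, 181.6, 20.7, 11.2])]
(np.float64(201.767396843864), np.float64(271.1758336887286))
```

View pics/s8.png

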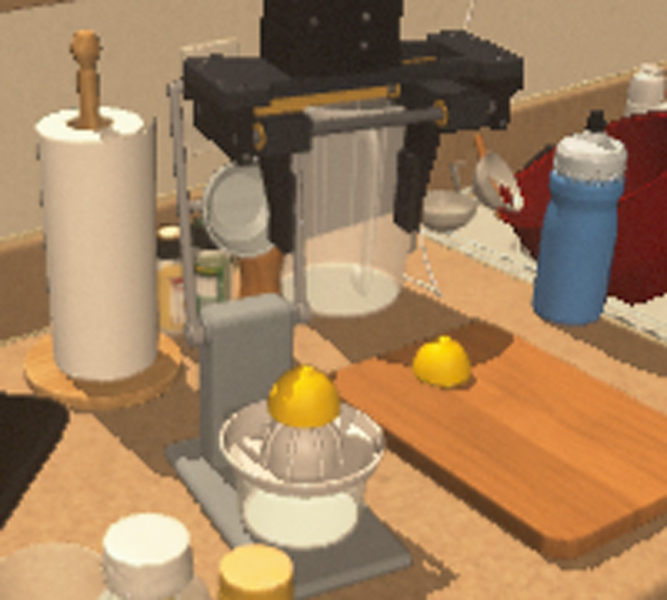

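The half stands level and centred on the dome: the half covers crop columns 270–340 and the dome 265–340, with the lever still open. Next I'll raise the arm, turn the jaws to close across the bar, and look at the bar from above.

```bash
python3 -m jog '[{"tx":0,"ty":0,"tz":-3,"roll":-0.13,"jaw":0.9},{"tx":0,"ty":0,"tz":-4,"roll":-0.13,"jaw":0.9},{"tx":0,"ty":0,"tz":-4,"roll":-0.13,"jaw":0.9},{"tx":0,"ty":0,"tz":-3,"roll":-0.13,"jaw":0.9},{"tx":0,"ty":0,"tz":-1,"roll":-0.13,"jaw":0.9},{"tx":0,"ty":0,"tz":0,"roll":-0.13,"jaw":0.9},{"tx":0,"ty":0,"tz":0,"roll":-0.13,"jaw":0.9},{"tx":0,"ty":0,"tz":0,"roll":-0.13,"jaw":0.9}]'; python3 -m jog '[{"tx":0,"ty":0,"tz":0,"roll":-0.13,"jaw":0.9},{"tx":0,"ty":0,"tz":0,"roll":-0.13,"jaw":0.9},{"tx":0,"ty":0,"tz":0,"roll":-0.135,"jaw":0.9},{"tx":0,"ty":0,"tz":0,"roll":-0.135,"jaw":0.9},{"tx":0,"ty":2,"tz":0,"roll":0,"jaw":0.9},{"tx":0,"ty":3,"tz":0,"roll":0,"jaw":0.9},{"tx":0,"ty":3,"tz":0,"roll":0,"jaw":0.9},{"tx":0,"ty":0,"tz":0,"roll":0,"jaw":0.9}]'
python3 - <<'E'
from h import *
np.set_printoptions(precision=4,suppress=True)
s=read_state();w=capture("wrist");R=np.array(s["tcp_rot"]);p0=np.array(s["position"])
A=np.eye(4);A[:3,:3]=R;A[:3,3]=p0;T=A@np.array(w["tool_from_camera"])
cv2.imwrite("pics/w9.png",w["img"][:,:,::-1])
C={n:capture(n) for n in("scene","top")}
for t,z in(("lever_grip",.3215),("lever_hinge",.138),("reamer_top",.112)):
    rs=[]
    for n in("wrist","scene","top"):
        for d in landmark_of(n,t)[:2]:
            rr=ray(w,*d["point"],T) if n=="wrist" else ray(C[n],*d["point"])
            print(t,n,round(d["p"],2),np.round(d["point"]),rr[0]+rr[1]*(z-rr[0][2])/rr[1][2])
            rs.append(rr)
    if len(rs)>1: print(tri(rs))
for n in("wrist","top"):
  for d in trace(n,"lever_grip")[:2]: print(n,"mask",d["p"],d["bbox"]); np.save(f"m_{n}.npy",d["pixels"]) if d["p"]>.6 else 0
E
```

```text
time_s: 19.35
position: [0.4738, 0.0589, 0.416]
tcp_rot: [[0.715, 0.699, 0.0], [0.699, -0.715, -0.0], [0.0, 0.0, -1.0]]
force: [0.2, 0.2, -1.2]
opening: 0.896
grasp_force: 0.0
time_s: 20.15
position: [0.5539, 0.0361, 0.4148]
tcp_rot: [[0.27, 0.963, 0.001], [0.963, -0.27, -0.001], [-0.0, 0.001, -1.0]]
force: [-0.6, -0.3, -0.1]
opening: 0.898
grasp_force: 0.0
lever_grip wrist 0.9 [191. 357.] [0.6449 0.0146 0.3215]
lever_grip scene 0.66 [102. 247.] [0.6526 0.0209 0.3215]
lever_grip top 0.68 [192. 335.] [ 0.5876 -0.1353  0.3215]
(array([ 0.6354, -0.0389,  0.318 ]), [np.float64(50.72692628064543), np.float64(58.25224338804713), np.float64(106.74222317754555)])
lever_hinge wrist 0.76 [152. 295.] [0.6144 0.0275 0.138 ]
reamer_top wrist 0.78 [153. 234.] [0.5247 0.0463 0.112 ]
reamer_top scene 0.82 [202. 270.] [0.5217 0.0484 0.112 ]
(array([0.5245, 0.046 , 0.1097]), [np.float64(0.018766603522518216), np.float64(0.018766603522609872)])
```

```bash
python3 -m jog '[{"tx":0.2,"ty":2.3,"tz":0,"roll":0,"jaw":0.9},{"tx":0.2,"ty":3,"tz":0,"roll":0,"jaw":0.9},{"tx":0,"ty":2.5,"tz":1,"roll":0,"jaw":0.9},{"tx":0,"ty":1.5,"tz":1,"roll":0,"jaw":0.9},{"tx":0,"ty":0,"tz":0,"roll":0,"jaw":0.9},{"tx":0,"ty":0,"tz":0,"roll":0,"jaw":0.9}]'
python3 - <<'E'
from h import *
np.set_printoptions(precision=4,suppress=True)
s=read_state();w=capture("wrist");R=np.array(s["tcp_rot"]);p0=np.array(s["position"])
A=np.eye(4);A[:3,:3]=R;A[:3,3]=p0;T=A@np.array(w["tool_from_camera"])
for d in landmark_of("wrist","lever_grip")[:3]:
    p=atz(w,*d["point"],.3205,T);print(d["p"],d["point"],p,100*R.T@(p-p0))
for d in trace("wrist","lever_grip")[:2]: print(d["p"],d["bbox"])
g=cv2.cvtColor(w["img"],cv2.COLOR_RGB2GRAY)
print("dark cols per row, rows 120..235")
for r in range(110,236,12):
    q=np.nonzero(g[r]<60)[0]; print(r,[(a[0],a[-1]) for a in np.split(q,np.nonzero(np.diff(q)>3)[0]+1) if len(a)>4])
E
```

```text
time_s: 21.45
position: [0.6407, 0.0164, 0.395]
tcp_rot: [[0.269, 0.963, -0.003], [0.963, -0.269, 0.001], [-0.0, -0.003, -1.0]]
force: [-0.3, 0.8, 0.5]
opening: 0.9
grasp_force: 0.0
0.8 [200.8, 259.0] [0.6447 0.0159 0.3205] [0.0581 0.4149 7.4518]
0.57 [225.9, 125.9, 42.9, 124.1]
dark cols per row, rows 120..235
110 [(np.int64(424), np.int64(436))]
122 []
134 []
146 []
158 [(np.int64(52), np.int64(67)), (np.int64(73), np.int64(84)), (np.int64(247), np.int64(266))]
170 [(np.int64(20), np.int64(89)), (np.int64(248), np.int64(266)), (np.int64(387), np.int64(392)), (np.int64(429), np.int64(440))]
182 [(np.int64(25), np.int64(73)), (np.int64(90), np.int64(94)), (np.int64(248), np.int64(267)), (np.int64(431), np.int64(438))]
194 [(np.int64(31), np.int64(52)), (np.int64(96), np.int64(100)), (np.int64(249), np.int64(267)), (np.int64(343), np.int64(347)), (np.int64(388), np.int64(406))]
206 [(np.int64(37), np.int64(52)), (np.int64(101), np.int64(105)), (np.int64(246), np.int64(268)), (np.int64(393), np.int64(399))]
218 [(np.int64(5), np.int64(10)), (np.int64(190), np.int64(195)), (np.int64(249), np.int64(268))]
230 [(np.int64(172), np.int64(178)), (np.int64(250), np.int64(269)), (np.int64(329), np.int64(335))]
```

```bash
python3 -m jog '[{"tx":0,"ty":0.4,"tz":2,"roll":0,"jaw":0.9},{"tx":0,"ty":0,"tz":3,"roll":0,"jaw":0.9},{"tx":0,"ty":0,"tz":2.5,"roll":0,"jaw":0.9},{"tx":0,"ty":0,"tz":0,"roll":0,"jaw":0.9}]'; python3 -m jog '[{"tx":0,"ty":0,"tz":1.5,"roll":0,"jaw":0.9},{"tx":0,"ty":0,"tz":0.6,"roll":0,"jaw":0.9},{"tx":0,"ty":0,"tz":0,"roll":0,"jaw":0.3},{"tx":0,"ty":0,"tz":0,"roll":0,"jaw":0.3},{"tx":0,"ty":0,"tz":0,"roll":0,"jaw":0.3},{"tx":0,"ty":0,"tz":0,"roll":0,"jaw":0.3},{"tx":0,"ty":0,"tz":0,"roll":0,"jaw":0.3},{"tx":0,"ty":0,"tz":0,"roll":0,"jaw":0.3}]'; python3 -m jog '[{"tx":0,"ty":0,"tz":0,"roll":0,"jaw":0.1},{"tx":0,"ty":0,"tz":0,"roll":0,"jaw":0.1},{"tx":0,"ty":0,"tz":0,"roll":0,"jaw":0.1},{"tx":0,"ty":0,"tz":0,"roll":0,"jaw":0.1},{"tx":0,"ty":0,"tz":0,"roll":0,"jaw":0.1},{"tx":0,"ty":0,"tz":0,"roll":0,"jaw":0.1},{"tx":0,"ty":0,"tz":0,"roll":0,"jaw":0.1},{"tx":0,"ty":0,"tz":0,"roll":0,"jaw":0.1}]'
```

```text
time_s: 22.0
position: [0.6425, 0.0158, 0.3177]
tcp_rot: [[0.268, 0.963, -0.008], [0.963, -0.268, 0.001], [-0.001, -0.008, -1.0]]
force: [-0.2, 1.1, -0.6]
opening: 0.9
grasp_force: 0.0
time_s: 22.8
position: [0.6455, 0.0151, 0.3001]
tcp_rot: [[0.269, 0.963, 0.0], [0.963, -0.269, -0.0], [0.0, 0.0, -1.0]]
force: [-0.3, -0.2, 0.4]
opening: 0.44
grasp_force: 0.0
time_s: 23.6
position: [0.6454, 0.0152, 0.2998]
tcp_rot: [[0.269, 0.963, -0.0], [0.963, -0.269, 0.0], [-0.0, -0.0, -1.0]]
force: [0.2, -0.6, -1.0]
opening: 0.196
grasp_force: 29.9
```

The bar is gripped (17 mm opening, 30 N). Now I'll follow the arc about the hinge.

```bash
python3 -m jog '[{"tx":0,"ty":-1.46,"tz":-0.19,"roll":0,"jaw":0.1},{"tx":0,"ty":-1.48,"tz":-0.07,"roll":0,"jaw":0.1},{"tx":0,"ty":-1.85,"tz":0.08,"roll":0,"jaw":0.1},{"tx":0,"ty":-1.83,"tz":0.25,"roll":0,"jaw":0.1},{"tx":0,"ty":0,"tz":0,"roll":0,"jaw":0.1},{"tx":0,"ty":0,"tz":0,"roll":0,"jaw":0.1}]'
```

```text
time_s: 24.2
position: [0.5811, 0.0312, 0.3004]
tcp_rot: [[0.268, 0.963, 0.0], [0.963, -0.268, -0.004], [-0.004, 0.001, -1.0]]
force: [-3.4, -4.4, 4.3]
opening: 0.198
grasp_force: 30.1
```

```bash
python3 -m jog '[{"tx":0,"ty":-1.79,"tz":0.45,"roll":0,"jaw":0.1},{"tx":0,"ty":-1.74,"tz":0.61,"roll":0,"jaw":0.1},{"tx":0,"ty":-1.68,"tz":0.79,"roll":0,"jaw":0.1},{"tx":0,"ty":-1.59,"tz":0.96,"roll":0,"jaw":0.1},{"tx":0,"ty":0,"tz":0,"roll":0,"jaw":0.1},{"tx":0,"ty":0,"tz":0,"roll":0,"jaw":0.1}]'
python3 - <<'E'
from h import *
np.set_printoptions(precision=4,suppress=True)
c=capture("scene");t=capture("top")
print([(d["p"],d["point"],ray(c,*d["point"])) for d in landmark_of("scene","lever_grip")[:1]])
L=[landmark_of(n,"lever_grip") for n in("scene","top")]
if all(L): print(tri([ray(c,*L[0][0]["point"]),ray(t,*L[1][0]["point"])]))
print([(round(d["p"],2),d["point"]) for d in landmark_of("scene","half_1")])
E
```

```text
time_s: 24.8
position: [0.5142, 0.0487, 0.2708]
tcp_rot: [[0.268, 0.963, -0.004], [0.963, -0.268, -0.006], [-0.007, -0.003, -1.0]]
force: [-4.5, -7.4, 2.0]
opening: 0.198
grasp_force: 29.8
[(0.83, [132.7, 272.0], (array([-0.0485,  0.5464,  0.5755]), array([ 0.715 , -0.6222, -0.3575])))]
[(0.76, [192.2, 312.3]), (0.7, [205.2, 274.2])]
```

```bash
python3 -m jog '[{"tx":-0.1,"ty":-1.48,"tz":1.10,"roll":0,"jaw":0.1},{"tx":-0.1,"ty":-1.36,"tz":1.25,"roll":0,"jaw":0.1},{"tx":-0.1,"ty":-1.24,"tz":1.38,"roll":0,"jaw":0.1},{"tx":0,"ty":-1.08,"tz":1.49,"roll":0,"jaw":0.1},{"tx":0,"ty":0,"tz":0,"roll":0,"jaw":0.1}]'; python3 -m jog '[{"tx":0,"ty":-0.77,"tz":1.27,"roll":0,"jaw":0.1},{"tx":0,"ty":-0.65,"tz":1.33,"roll":0,"jaw":0.1},{"tx":0,"ty":0,"tz":0,"roll":0,"jaw":0.1}]'
```

```text
time_s: 25.6
position: [0.4647, 0.0611, 0.2175]
tcp_rot: [[0.268, 0.963, -0.001], [0.963, -0.268, -0.003], [-0.003, -0.0, -1.0]]
force: [0.7, -4.4, -3.0]
opening: 0.196
grasp_force: 29.9
time_s: 25.9
position: [0.4515, 0.0646, 0.1918]
tcp_rot: [[0.267, 0.964, -0.001], [0.964, -0.267, -0.003], [-0.003, -0.0, -1.0]]
force: [-1.0, -5.5, -1.5]
opening: 0.197
grasp_force: 29.9
```

```bash
python3 -m jog '[{"tx":-0.1,"ty":-0.42,"tz":1.02,"roll":0,"jaw":0.1},{"tx":0,"ty":-0.36,"tz":1.05,"roll":0,"jaw":0.1},{"tx":0,"ty":-0.30,"tz":1.07,"roll":0,"jaw":0.1},{"tx":0,"ty":0,"tz":0,"roll":0,"jaw":0.1}]'; python3 -m jog '[{"tx":0,"ty":-0.23,"tz":1.09,"roll":0,"jaw":0.1},{"tx":0,"ty":-0.08,"tz":0.5,"roll":0,"jaw":0.1},{"tx":0,"ty":0,"tz":0,"roll":0,"jaw":0.1}]';  python3 -m jog '[{"tx":0,"ty":-0.05,"tz":0.4,"roll":0,"jaw":0.1},{"tx":0,"ty":0,"tz":0,"roll":0,"jaw":0.1}]'
```

```text
time_s: 26.3
position: [0.4412, 0.0671, 0.1608]
tcp_rot: [[0.268, 0.964, -0.001], [0.964, -0.268, -0.002], [-0.002, -0.001, -1.0]]
force: [-1.0, -5.4, -1.1]
opening: 0.187
grasp_force: 30.2
time_s: 26.6
position: [0.438, 0.0679, 0.1454]
tcp_rot: [[0.268, 0.963, -0.002], [0.963, -0.268, -0.002], [-0.002, -0.001, -1.0]]
force: [-2.3, -5.6, -1.8]
opening: 0.188
grasp_force: 30.2
time_s: 26.8
position: [0.4374, 0.0681, 0.1416]
tcp_rot: [[0.267, 0.964, -0.002], [0.964, -0.267, -0.002], [-0.002, -0.001, -1.0]]
force: [-2.4, -5.9, -1.7]
opening: 0.196
grasp_force: 30.3
```

```bash
for k in 1; do python3 -m jog '[{"tx":0,"ty":-0.03,"tz":0.4,"roll":0,"jaw":0.1},{"tx":0,"ty":0,"tz":0,"roll":0,"jaw":0.1}]'|sed -n '2p;4p'; python3 -m jog '[{"tx":0,"ty":-0.03,"tz":0.4,"roll":0,"jaw":0.1},{"tx":0,"ty":0,"tz":0,"roll":0,"jaw":0.1}]'|sed -n '2p;4p'; python3 -m jog '[{"tx":0,"ty":-0.02,"tz":0.3,"roll":0,"jaw":0.1},{"tx":0,"ty":0,"tz":0,"roll":0,"jaw":0.1}]'|sed -n '2p;4p'; done
```

```text
position: [0.4368, 0.0682, 0.1376]
force: [-2.0, -5.4, -0.7]
position: [0.4363, 0.0683, 0.1336]
force: [-2.8, -5.1, -0.2]
position: [0.4361, 0.0684, 0.1306]
force: [-3.1, -5.5, -0.5]
```

```bash
python3 -m jog '[{"tx":0,"ty":0,"tz":0.2,"roll":0,"jaw":0.1},{"tx":0,"ty":0,"tz":0,"roll":0,"jaw":0.1}]'|sed -n '2p;4p'; python3 -m jog '[{"tx":0,"ty":0,"tz":0.2,"roll":0,"jaw":0.1},{"tx":0,"ty":0,"tz":0,"roll":0,"jaw":0.1}]'|sed -n '2p;4p'; python3 -m jog '[{"tx":0,"ty":0,"tz":0.15,"roll":0,"jaw":0.1},{"tx":0,"ty":0,"tz":0,"roll":0,"jaw":0.1}]'|sed -n '2p;4p'
```

```text
position: [0.4359, 0.0685, 0.1286]
force: [-3.5, -5.7, -1.0]
position: [0.4357, 0.0685, 0.1266]
force: [-3.1, -5.2, -0.7]
position: [0.4356, 0.0686, 0.1251]
force: [-3.0, -5.9, -1.7]
```

```bash
python3 -m jog '[{"tx":0,"ty":0,"tz":0.15,"roll":0,"jaw":0.1},{"tx":0,"ty":0,"tz":0,"roll":0,"jaw":0.1}]'|sed -n '2p;4p'; python3 -m jog '[{"tx":0,"ty":0,"tz":0.15,"roll":0,"jaw":0.1},{"tx":0,"ty":0,"tz":0,"roll":0,"jaw":0.1}]'|sed -n '2p;4p'
python3 - <<'E'
from h import *
c=capture("scene")
for t in("half_1","lever_grip","lever_hinge"): print(t,[(round(d["p"],2),d["point"]) for d in landmark_of("scene",t)])
print([(round(d["p"],2),d["bbox"]) for d in trace("scene","half_1")],proj(c,[.5235,.045,.112]))
px=np.array([.963,-.268,0]);h=np.array([.5235,.045,.138])+.095*px
for th in(0,.04,.08,.12): print(th,proj(c,h+.185*(-np.cos(th)*px+np.sin(th)*np.array([0,0,1]))))
E
```

```text
position: [0.4355, 0.0685, 0.1236]
force: [-3.4, -4.8, -0.9]
position: [0.4354, 0.0686, 0.1221]
force: [-3.3, -4.8, -1.3]
half_1 [(0.42, [201.6, 272.8])]
lever_grip [(0.84, [208.9, 288.7])]
lever_hinge [(0.76, [176.2, 255.8])]
[(0.65, [176.9, 245.1, 32.9, 52.7])] (np.float64(201.74620178515636), np.float64(270.67804016097307))
0 (np.float64(211.57274977112584), np.float64(288.1722675230879))
0.04 (np.float64(208.68282518873838), np.float64(288.32836507184555))
0.08 (np.float64(205.70474460904046), np.float64(288.4235290172203))
0.12 (np.float64(202.64498388608385), np.float64(288.45677145419245))
```

```bash
python3 -m jog '[{"tx":0,"ty":0,"tz":0.1,"roll":0,"jaw":0.1},{"tx":0,"ty":0,"tz":0,"roll":0,"jaw":0.1}]'|sed -n '2p;4p'; python3 -m jog '[{"tx":0,"ty":0,"tz":0.1,"roll":0,"jaw":0.1},{"tx":0,"ty":0,"tz":0,"roll":0,"jaw":0.1}]'|sed -n '2p;4p'; python3 -m jog '[{"tx":0,"ty":0,"tz":0.1,"roll":0,"jaw":0.1},{"tx":0,"ty":0,"tz":0,"roll":0,"jaw":0.1}]'|sed -n '2p;4p'
```

```text
position: [0.4353, 0.0686, 0.1211]
force: [-3.3, -4.7, -1.4]
position: [0.4354, 0.0686, 0.1201]
force: [-3.8, -5.2, -0.4]
position: [0.4353, 0.0686, 0.1191]
force: [-2.9, -4.9, -0.5]
```

```bash
python3 -m jog '[{"tx":0,"ty":0,"tz":0.1,"roll":0,"jaw":0.1},{"tx":0,"ty":0,"tz":0,"roll":0,"jaw":0.1}]'|sed -n '2p;4p'; python3 -m jog '[{"tx":0,"ty":0,"tz":0.1,"roll":0,"jaw":0.1},{"tx":0,"ty":0,"tz":0,"roll":0,"jaw":0.1}]'|sed -n '2p;4p'
python3 - <<'E'
from h import *
c=capture("scene");w=capture("wrist")
for t in("half_1","lever_grip"): print(t,[(round(d["p"],2),d["point"]) for d in landmark_of("scene",t)])
hsv=cv2.cvtColor(c["img"],cv2.COLOR_RGB2HSV)[185:225,255:290]
m=cv2.inRange(hsv,(20,150,90),(35,255,255));n,l,st,ce=cv2.connectedComponentsWithStats(m)
print([(s[:5]+np.array([255,185,0,0,0])) for s in st[1:] if s[4]>5])
E
```

```text
position: [0.4352, 0.0686, 0.1184]
force: [-4.5, -6.0, 3.1]
position: [0.4353, 0.0686, 0.1177]
force: [-4.9, -5.2, 7.1]
half_1 [(0.54, [202.1, 276.4])]
lever_grip [(0.6, [209.7, 289.2])]
[]
```

```bash
python3 -m jog '[{"tx":0,"ty":0,"tz":-0.08,"roll":0,"jaw":0.1},{"tx":0,"ty":0,"tz":0,"roll":0,"jaw":0.25},{"tx":0,"ty":0,"tz":0,"roll":0,"jaw":0.3},{"tx":0,"ty":0,"tz":0,"roll":0,"jaw":0.38},{"tx":0,"ty":0,"tz":0,"roll":0,"jaw":0.38},{"tx":0,"ty":0,"tz":0,"roll":0,"jaw":0.38},{"tx":0,"ty":0,"tz":0,"roll":0,"jaw":0.38},{"tx":0,"ty":0,"tz":0,"roll":0,"jaw":0.38}]'; python3 -m jog '[{"tx":0,"ty":0,"tz":-0.5,"roll":0,"jaw":0.38},{"tx":0,"ty":0,"tz":-1,"roll":0,"jaw":0.38},{"tx":0,"ty":0,"tz":0,"roll":0,"jaw":0.38}]'
```

```text
time_s: 30.65
position: [0.4371, 0.0692, 0.1178]
tcp_rot: [[0.269, 0.963, 0.0], [0.963, -0.269, 0.0], [0.0, 0.0, -1.0]]
force: [-0.3, -0.1, 0.5]
opening: 0.384
grasp_force: 0.0
time_s: 30.95
position: [0.4381, 0.0691, 0.1342]
tcp_rot: [[0.269, 0.963, 0.003], [0.963, -0.269, -0.0], [0.001, 0.003, -1.0]]
force: [1.2, 0.1, -0.5]
opening: 0.378
grasp_force: 0.0
```

```bash
python3 -m jog '[{"tx":0,"ty":0,"tz":-2,"roll":0,"jaw":0.38},{"tx":0,"ty":0,"tz":-3,"roll":0,"jaw":0.38},{"tx":0,"ty":0,"tz":-3,"roll":0,"jaw":0.38},{"tx":0,"ty":0,"tz":-2,"roll":0,"jaw":0.38},{"tx":0,"ty":0,"tz":0,"roll":0,"jaw":0.38},{"tx":0,"ty":0,"tz":0,"roll":0,"jaw":0.38}]'
python3 - <<'E'
from h import *
c=capture("scene")
for t in("half_1","lever_grip","reamer_top"): print(t,[(round(d["p"],2),d["point"]) for d in landmark_of("scene",t)])
print([(round(d["p"],2),d["bbox"]) for d in trace("scene","half_1")])
hsv=cv2.cvtColor(c["img"],cv2.COLOR_RGB2HSV)
m=cv2.inRange(hsv,(18,120,60),(36,255,255))[170:230,245:300];n,l,st,ce=cv2.connectedComponentsWithStats(m)
print([(s+np.array([245,170,0,0,0])).tolist() for s in st[1:] if s[4]>3])
px=np.array([.963,-.268,0]);h=np.array([.5235,.045,.138])+.095*px
for th in(0,.04,.08): print(th,proj(c,h+.185*(-np.cos(th)*px+np.sin(th)*np.array([0,0,1]))))
E
```

```text
time_s: 31.55
position: [0.4369, 0.0691, 0.2329]
tcp_rot: [[0.269, 0.963, 0.001], [0.963, -0.269, -0.0], [0.0, 0.001, -1.0]]
force: [-0.6, 0.2, -0.9]
opening: 0.379
grasp_force: 0.0
half_1 [(0.51, [192.4, 314.1]), (0.47, [202.9, 274.5])]
lever_grip [(0.97, [210.1, 286.2])]
reamer_top [(0.9, [201.7, 270.7])]
[(0.53, [305.2, 181.9, 17.0, 8.5])]
[[267, 206, 13, 3, 27]]
0 (np.float64(211.57274977112584), np.float64(288.1722675230879))
0.04 (np.float64(208.68282518873838), np.float64(288.32836507184555))
0.08 (np.float64(205.70474460904046), np.float64(288.4235290172203))
```

Run:
```python
from h import *
a=cv2.resize(cv2.imread("pics/s8.png"),(200,180),interpolation=cv2.INTER_AREA)
b=capture("scene")["img"][80:260,180:380,::-1]
for n,i in(("before",a),("after",b)):
    m=cv2.inRange(cv2.cvtColor(np.ascontiguousarray(i),cv2.COLOR_BGR2HSV),(15,110,50),(38,255,255))[105:145,75:112]
    print(n); [print(r+185,"".join(".#"[v>0] for v in m[r])) for r in range(2,34)]
```

```text
beforeTraceback (most recent call last):
  File "<stdin>", line 6, in <module>
  File "<stdin>", line 6, in <genexpr>
TypeError: string indices must be integers, not 'numpy.bool'
```

Run:
```python
from h import *
a=cv2.resize(cv2.imread("pics/s8.png"),(200,180),interpolation=cv2.INTER_AREA)
b=capture("scene")["img"][80:260,180:380,::-1]
for n,i in(("before",a),("after",b)):
    m=cv2.inRange(cv2.cvtColor(np.ascontiguousarray(i),cv2.COLOR_BGR2HSV),(15,110,50),(38,255,255))[105:145,75:112]
    print(n); [print(r+185,"".join("#" if v else "." for v in m[r])) for r in range(2,34)]
```

```text
before
187 .............###.############.#####..
188 .............##################......
189 .............#################.......
190 ............###############..........
191 ..........###############............
192 .........###############.............
193 ........#################............
194 ........#################............
195 .......###################...........
196 ......####################...........
197 ......#####################..........
198 .....######################..........
199 .....######################..........
200 .....#######################.........
201 .....######################..........
202 .....######################..........
203 .....######################..........
204 ......#####################..........
205 .......###################...........
206 ........#################............
207 ..........#############..............
208 .............#######.................
209 .....................................
210 .....................................
211 .....................................
212 .....................................
2
[... 900 characters left out ...]
............................
203 .....................................
204 .....................................
205 ........................#............
206 ............###...#######............
207 ............###########..............
208 .............#######.................
209 .....................................
210 .....................................
211 .....................................
212 .....................................
213 .....................................
214 .....................................
215 .....................................
216 .....................................
217 .....................................
218 .....................................
```

The visible lower rim of the half matches the picture from before the lever came down, pixel for pixel. It hasn't moved, and the lever is down with the fingers clear.

```bash
python3 -c "from rig import hand_in; print(hand_in())"
```

```text
the job is handed in; nothing more can be done
None
```

I handed the job in at about 32 s: the lemon half stands cut face down on the reamer, the lever's cap rests on it, the gripper is clear, and neither the glass nor the mill was touched; the hand-in gave no verdict.

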